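# Surface-probe check on the snack warmer's lid

### The job

First squeeze the orange trigger of the docked reader fully against its stop for a moment and let it go, then take the yellow surface probe out of its rest and hold its sprung tip on the red dot of the warmer's sloping lid: square to the lid, pressed gently so that the tip is pushed about half-way in. Finish while still holding the probe there, and leave the other things on the table where they are.

Things in the scene. Friction and masses are not known exactly. Their poses are not given: they have to be found in the camera images.
- trigger (a joint): orange trigger of the grey pistol-grip reader, hinged at its lower end; 0 rad let go, 0.22 rad pulled right up to its stop. A spring returns it; fully pulled takes about 8 N at the height of reader_grip
- reader_grip (a point): where the reader's grip and trigger are squeezed together from above, 155 mm above the table. x axis level, from trigger to grip; z up. Along x from here: trigger's outer face at -26 mm (-13 mm fully pulled), back of the grip at +26 mm; so 52 mm over both, 39 mm squeezed. Grip 32 mm wide, trigger 18 mm wide, trigger's top 15 mm above this point
- rest: fixed probe rest: steel foot 100 x 100 x 12 mm with a blue block 64 x 64 mm on it, its top 90 mm above the table, with an upright hole 25 mm wide. Origin on the table under the hole, z up
- probe_mid (a point): centre of the loose probe's yellow round handle (26 mm across, 74 mm long; probe 0.13 to 0.2 kg); z axis along the probe, away from its tip. It stands upright in the rest: a black collar 40 mm across, 6 mm thick, lies on the block (underside 43 mm below this point), below it a sleeve 16 mm across, 45 mm long, then the tip sticks out 21 mm
- probe_tip (a joint): how far the probe's sprung copper tip is pushed into the sleeve: 0 m fully out, 0.015 m at its stop. Spring 250 N/m with 0.5 N preload (about 2.5 N half-way in)
- tip_face (a point): centre of the flat end face (14 mm across) of the probe's copper tip, 109 mm from probe_mid along the probe when fully out; z axis along the probe, towards the handle
- red_dot: red dot, 22 mm across, flat on the steel lid of the snack warmer; origin at its centre on the lid's surface, z axis square to the lid, outwards. The lid slopes at 22 degrees, its lower edge towards the robot side. A blue and a green dot of the same size lie in the same row, 55 mm apart; the order changes
- warmer: fixed red snack warmer, about 230 x 200 mm, with a sloping steel lid 200 x 200 mm; origin on the table under the lid's middle, x axis up the slope, z up. The lid's middle is 115 mm, lower edge 78 mm, upper edge 152 mm above the table; a 12 mm high black bar runs along the upper edge
- pickle_jar: amber glass pickle jar with a yellow cap, 80 mm across, 120 mm high; bystander. Origin under its middle, on the table
- sauce_bottle: red sauce bottle with a white cap, 54 mm across, 150 mm high; bystander. Origin under its middle, on the table
- tumbler: steel tumbler, 72 mm across, 100 mm high; bystander. Origin under its middle, on the table
- bowl: steel bowl, 110 mm across, 45 mm high; bystander. Origin under its middle, on the table
- reader: grey pistol-grip reader fixed upside down in a stand, barrel level and low (along x, 54 mm thick, top 90 mm above the table), grip standing up to 190 mm, orange trigger on the -x side of the grip. Origin on the table under the grip, axes as reader_grip
Mind the look-alikes: they are no part of the job. Of the things like the rest, leave any that is green or pink; of the rest the larger one is meant.

How it is judged:
By the outcome, as a careful person would: the job done as asked, in the order asked, and still so for the second after the job is handed in, while the arm keeps its last pose, push and grip.
It also fails if it takes over 51 s, if anything falls off the work surface, if the arm or the gripper's body presses on something with over 40 N, if the wrist force passes 120 N, or if a joint passes its speed limit or range.

### The arm

A 6-joint arm with a two-finger parallel gripper is mounted at the origin on the work surface. World frame = base frame: x ahead of the robot, y to its left, z up, the work surface at z = 0. Lengths are in m, angles in rad, forces in N, time in s.
With the tool pointing down it reaches from about 0.375 to 0.925 m from the base axis. Payload 5.7 kg.
Tool frame: the origin (TCP) lies midway between the tips of the shut fingers; the grasp point (between the pads) lies 19 mm behind it; z points along the fingers, x is the direction in which the jaws open and shut, and the axes are right-handed (so a half turn about z gives the same grasp; the last joint's range is limited). The gripper opens to 88 mm and grips with 3 to 60 N. Pads are 20 mm wide; open, the fingers measure 115 mm over their backs; the gripper's body (75 mm by 178 mm) begins 61 mm behind the grasp point.
Start: joints at [1.221, 0.359, 1.51, -0, 1.272, -0.115], TCP at [0.14, 0.584, 0.223] pointing down, gripper open.
Joint ranges: [-2.97, 2.97], [-1.01, 2.36], [0.21, 2.38], [-0.96, 4.11], [0.2, 2.71], [-2.98, 2.98]. Speed limits (rad/s): [2.39, 2.39, 3.14, 3.14, 3.14, 3.14].

### API

Orientations are given as a unit quaternion [x, y, z, w].
In Python, from bench import move_ptp, servo_line, goto_joints, move_gripper, sleep, inverse_kinematics, capture, PlanningError, close_job, spot_in, silhouettes, current_clock, current_joint_pos, current_qvel, current_joint_torque, current_position, current_orientation, current_force, current_torque, current_finger_gap gives the robot as it stands. Calls block until the motion is done:
- move_ptp(position, orientation): joint-space move of the TCP to a pose.
- servo_line(position, orientation=None, rate=0.15, contact_N=None): straight line of the TCP; orientation=None keeps the orientation; rate is the mean speed in m/s. With contact_N (N) it stops when the force on the tool has changed by that much, and returns True; else False.
- goto_joints(angles): joint-space move.
- move_gripper(opening): finger opening in m; the grip force is fixed at half the most; returns when the fingers have stopped.
- sleep(seconds).
- inverse_kinematics(position, orientation): joint angles nearest the present ones, or None.
- capture(name): name is "side" or "top"; returns a dict with "image" (384x512x3 uint8, blue, green, red), "range_z" (384x512 float32, m along the optical axis (not along the pixel's ray), 0 where there is no reading), "intrinsics" (3x3 intrinsics, pixels), "k1" (the pictures are not rectified: a ray, as slopes to the right and down, at radius r is drawn at 1 + k1 r^2 times it, then the intrinsics apply), "R" (3x3) and "t" (3): a world point X has camera coordinates R X + t. Camera axes: x right, y down, z forward; pixel columns grow to the right and rows downward; lengths in m; the calibration is good to about 2 mm. A picture is of the moment at which its call begins.
A pose or a line that the arm cannot do raises PlanningError and nothing moves.
- close_job(): hands the job in, once; it reports no verdict.
Trained networks look in the newest picture that a camera, given by its name, has taken for a name from the list of things; names that differ only in an ending like _2 or _b are one class to them, and where a whole thing is asked for, a point or a joint stands for the part that bears it (a point fixed in the world has none). Each returns a list of dicts, best first, with "conf" (0 to 1); they miss things now and then, are a little off and sometimes report something else, mostly with a low value. They report only what shows in the picture. A call takes as long as a camera call. They do not tell look-alikes from the thing itself.
- spot_in(camera, query): "xy" ([column, row] in pixels, amid what is visible of it).
- silhouettes(camera, query): "region" (384x512 bool, what is visible of it) and "xy" ([column, row] in pixels, amid what is visible of it).
Readings, each from a call of its own:
- current_clock(): time.
- current_joint_pos(): joint angles.
- current_qvel(): joint speeds.
- current_joint_torque(): joint torques, N m.
- current_position(): TCP position.
- current_orientation(): TCP orientation.
- current_force(): force on the tool from outside, world axes, zero at the start.
- current_torque(): the same for the moment, N m.
- current_finger_gap(): finger opening in m.
Only numpy, scipy, OpenCV 4.12 (cv2) and the standard library are available. Lean on these libraries where they do the work, as an engineer would, in place of code of your own. Each camera call takes 0.05 s, during which the arm holds its last target. There are 200 camera calls.

## Working session

There is one attempt and no reset: what is moved stays moved. The work goes in short steps, each a Python script; the robot and the scene stay as the last script left them, time stands still between calls to the robot, and variables do not carry over. Pictures are saved under pics/ and viewed, about 8 in all and at most 12, crops included, and the job is handed in when it is done.

```bash
ls; mkdir -p pics; cat > h.py <<'E'
import numpy as np, cv2
from bench import *
def pts(c, mask=None):
    """world points (N,3) of the pixels in mask, with depth; also pixel coords"""
    K=c["intrinsics"]; d=c["range_z"]
    v,u=np.nonzero((d>0) if mask is None else (mask&(d>0)))
    z=d[v,u]
    n=cv2.undistortPoints(np.stack([u,v],1).astype(np.float64)[:,None],K,np.array([c["k1"],0,0,0.]))[:,0]
    P=np.c_[n*z[:,None],z]
    return (P-c["t"])@c["R"], np.c_[u,v]
E
python3 - <<'E'
from h import *
ims=[]
for cam in ("side","top"):
    c=capture(cam); cv2.imwrite(f"pics/{cam}0.png",cv2.resize(c["image"],(800,600),interpolation=cv2.INTER_CUBIC))
    np.savez(f"{cam}0.npz",**c)
    print(cam,c["k1"],"cam at",-c["R"].T@c["t"], c["R"][2])
    for q in ("reader","trigger","rest","probe_mid","red_dot","warmer","tip_face","pickle_jar","sauce_bottle","tumbler","bowl"):
        for s in silhouettes(cam,q):
            if s["conf"]<.25: continue
            P,_=pts(c,s["region"])
            print(q,round(s["conf"],2),np.round(s["xy"]),len(P),np.round(np.median(P,0),3) if len(P) else "",np.round(P.min(0),3) if len(P) else "",np.round(P.max(0),3)if len(P) else "")
print(current_clock())
E
```

```text
pics
side -0.08568253300750915 cam at [ 0.1012657  -0.69296843  0.83082144] [ 0.37656091  0.65129786 -0.65879661]
reader 0.88 [285. 298.] 2555 [ 0.394 -0.314  0.079] [ 0.321 -0.353 -0.002] [ 0.494 -0.208  0.19 ]
trigger 0.6 [274. 278.] 127 [ 0.382 -0.3    0.14 ] [ 0.379 -0.303 -0.002] [ 0.463 -0.196  0.171]
rest 0.96 [198. 224.] 1240 [0.328 0.026 0.049] [ 0.276 -0.015 -0.004] [0.397 0.105 0.093]
rest 0.77 [198. 173.] 830 [0.429 0.253 0.038] [ 0.387  0.225 -0.004] [0.501 0.439 0.098]
rest 0.7 [239. 166.] 304 [0.571 0.215 0.044] [ 0.547  0.196 -0.004] [0.65  0.327 0.064]
rest 0.63 [164. 194.] 484 [0.298 0.219 0.036] [ 0.267  0.201 -0.001] [0.338 0.271 0.072]
rest 0.53 [193. 139.] 303 [0.524 0.511 0.031] [0.434 0.276 0.001] [0.585 0.597 0.172]
probe_mid 0.61 [196. 146.] 187 [0.439 0.272 0.131] [0.424 0.26  0.092] [0.46  0.294 0.173]
warmer 0.67 [276. 194.] 4908 [ 0.562 -0.026  0.1  ] [ 0.46  -0.103 -0.005] [0.801 0.207 0.163]
pickle_jar 0.81 [239. 133.] 671 [0.651 0.361 0.077] [ 0.622  0.344 -0.003] [0.779 0.548 0.125]
sauce_bottle 0.85 [393. 280.] 913 [ 0.645 -0.42   0.081] [ 0.632 -0.
[... 543 characters left out ...]
[0.302 0.231 0.035] [0.267 0.2   0.001] [0.339 0.275 0.078]
rest 0.66 [202. 183.] 228 [0.581 0.218 0.044] [0.552 0.193 0.001] [0.621 0.258 0.07 ]
rest 0.63 [188. 215.] 474 [0.43  0.258 0.018] [ 0.391  0.226 -0.004] [0.505 0.327 0.17 ]
probe_mid 0.41 [180. 211.] 101 [0.441 0.272 0.142] [0.427 0.26  0.089] [0.463 0.309 0.179]
warmer 0.93 [251. 178.] 2786 [0.571 0.009 0.115] [ 0.463 -0.105 -0.009] [0.727 0.119 0.167]
pickle_jar 0.82 [160. 163.] 407 [0.652 0.373 0.115] [0.624 0.343 0.005] [0.695 0.415 0.128]
tumbler 0.66 [379. 184.] 324 [ 0.551 -0.497  0.052] [ 0.513 -0.523 -0.005] [ 0.581 -0.451  0.107]
bowl 0.62 [138. 193.] 552 [0.521 0.491 0.018] [ 0.461  0.426 -0.007] [0.574 0.554 0.054]
1.2
```

View pics/side0.png

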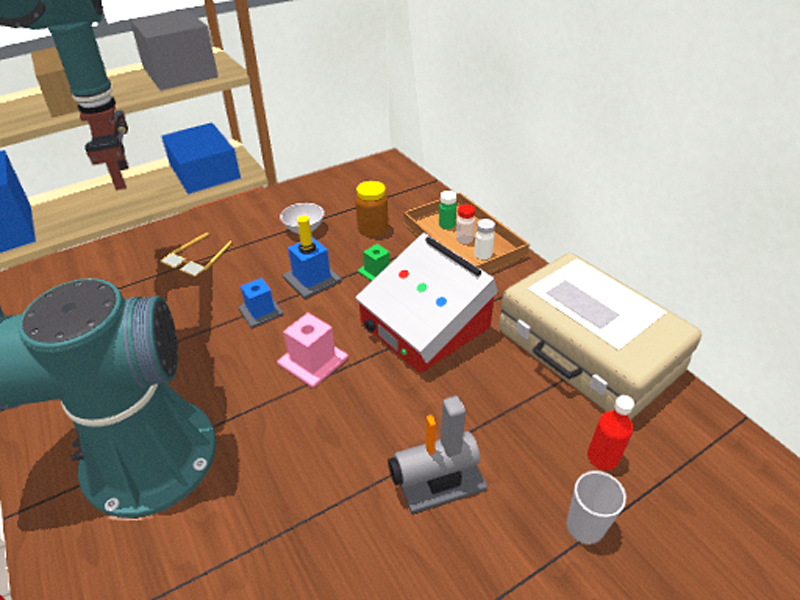

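View pics/top0.png

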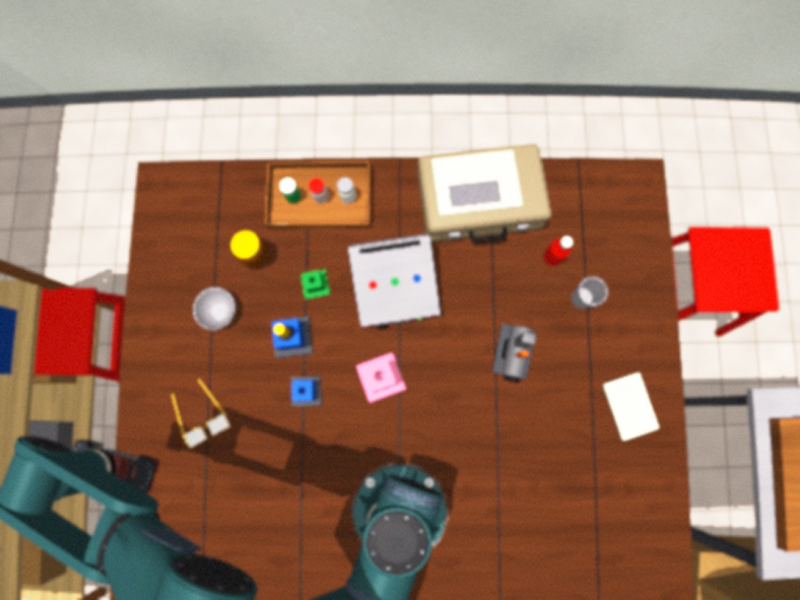

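Candidates for the rest (side picture): the larger blue at (310,262) holds the yellow probe, the small blue is at (258,298), pink at (312,348) and green at (376,262). The larger blue one fits, since it is neither green nor pink and has the probe in it. The red dot is at (404,273). The reader is at (440,460), with its orange trigger on the robot side.

```bash
cat > m.py <<'E'
from h import *
from scipy.optimize import least_squares
for cam in ("side","top"):
    c=dict(np.load(f"{cam}0.npz")); hsv=cv2.cvtColor(c["image"],cv2.COLOR_BGR2HSV)
    A,U=pts(c); H=hsv[U[:,1],U[:,0]].astype(int)
    box=lambda lo,hi:((A>lo)&(A<hi)).all(1)
    lid=box([.46,-.11,.08],[.70,.11,.16])
    P=A[lid&(H[:,1]<40)&(H[:,2]>120)]
    for _ in range(4):
        m=P.mean(0); n=np.linalg.svd(P-m,full_matrices=False)[2][2]; n*=np.sign(n[2]); r=(P-m)@n; P=P[abs(r)<.004]
    print(cam,"lid n",n.round(4),"slope",np.degrees(np.arccos(n[2])).round(2),"yaw",np.degrees(np.arctan2(-n[1],-n[0])).round(2),"mid",m.round(4),"rms",r.std().round(4),len(P))
    for nm,s in (("red",(H[:,0]<8)|(H[:,0]>172)),("green",abs(H[:,0]-65)<15),("blue",abs(H[:,0]-110)<12)):
        k=lid&s&(H[:,1]>90)&(abs((A-m)@n)<.006)
        # ray through pixel centroid (weighted by saturation) onto lid plane
        w=H[k,1]; px=(U[k]*w[:,None]).sum(0)/w.sum()
        q=cv2.undistortPoints(px[None,None].astype(float),c["intrinsics"],np.array([c["k1"],0,0,0.]))[0,0]
        C=-c["R"].T@c["t"]; d=c["R"].T@np.r_[q,1]; X=C+d*((m-C)@n)/(d@n)
        print("  ",nm,k.sum(),px.round(1),X.round(4))
    k=box([.40,.24,.10],[.49,.31,.18])&(abs(H[:,0]-27)<8)&(H[:,1]>120); P=A[k]
    f=least_squares(lambda p:np.hypot(P[:,0]-p[0],P[:,1]-p[1])-.013,P.mean(0)[:2],loss="soft_l1",f_scale=.002) 
    S=P[P[:,2]<.163]
    g=least_squares(lambda p:np.hypot(S[:,0]-p[0],S[:,1]-p[1])-.013,P.mean(0)[:2]+(.01,0),loss="soft_l1",f_scale=.002)
    print(" probe",len(P),f.x.round(4),g.x.round(4),len(S),"ztop",np.percentile(P[:,2],[50,95]).round(4),"topmean",P[P[:,2]>.166].mean(0).round(4))
    b=A[box([.37,.2,.08],[.5,.33,.097])&(abs(H[:,0]-110)<12)]
    if len(b)>5: print(" block top",len(b),cv2.minAreaRect(b[:,:2].astype(np.float32)),b[:,2].mean().round(4))
    R=box([.3,-.37,.10],[.5,-.2,.21])
    T=A[R&(abs(H[:,0]-12)<10)&(H[:,1]>120)]; G=A[R&(H[:,1]<50)]
    print(" trig",len(T),T.mean(0).round(4),T.min(0).round(4),T.max(0).round(4)); print(" grip",len(G),G.mean(0).round(4),cv2.minAreaRect(G[:,:2].astype(np.float32)),G[:,2].max().round(4))
    G2=A[box([.3,-.37,.18],[.5,-.2,.21])&(H[:,1]<50)]; print(" griptop",len(G2),G2.mean(0).round(4) if len(G2) else "")
    ba=A[box([.29,-.38,.02],[.5,-.2,.094])]; print(" barrel",len(ba),cv2.minAreaRect(ba[:,:2].astype(np.float32)))
    np.save(f"reader_{cam}.npy",A[box([.29,-.38,.006],[.5,-.2,.21])])
s=cv2.imread("pics/side0.png"); 
cv2.imwrite("pics/crops.png",np.hstack([cv2.resize(s[380:520,380:500],None,fx=3.4,fy=3.4,interpolation=2),cv2.resize(s[200:340,240:350],None,fx=3.4,fy=3.4,interpolation=2)]))
E
python3 m.py
```

```text
side lid n [-0.3586 -0.0692  0.9309] slope 21.42 yaw 10.92 mid [0.5564 0.0126 0.1098] rms 0.0014 2072
   red 27 [258.  174.9] [0.56   0.0644 0.1151]
   green 28 [269.6 183.6] [0.5684 0.0106 0.1143]
   blue 32 [282.  192.6] [ 0.5771 -0.043   0.1136]
 probe 145 [0.4425 0.2827] [0.4423 0.2827] 113 ztop [0.141  0.1711] topmean [0.4431 0.2776 0.1699]
 block top 185 ((0.4427339434623718, 0.2804132103919983), (0.06634178757667542, 0.06736829876899719), 6.1462836265563965) 0.0888
 trig 120 [ 0.3828 -0.2977  0.1411] [ 0.379  -0.3034  0.1003] [ 0.3897 -0.2861  0.1709]
 grip 437 [ 0.4134 -0.3083  0.1563] ((0.4174169898033142, -0.3018023371696472), (0.03230997547507286, 0.025566942989826202), 78.5701675415039) 0.1902
 griptop 143 [ 0.4165 -0.3038  0.1872]
 barrel 1326 ((0.3903580605983734, -0.29927200078964233), (0.0554497092962265, 0.13826845586299896), 75.25199890136719)
top lid n [-0.3665 -0.0536  0.9289] slope 21.74 yaw 8.31 mid [0.5689 0.0074 0.1149] rms 0.0021 1878
   red 21 [238.1 182. ] [0.56   0.0625 0.1146]
   green 14 [252.5 179.7] [0.5686 0.007  0.1148]
   blue 16 [266.4 177.7] [ 0.5763 -0.0467  0.1147]
 probe 53 [0.4468 0.2775] [0.4454 0.2782] 23 ztop [0.1668 0.173 ] topmean [0.4426 0.2764 0.1702]
 block top 176 ((0.44515183568000793, 0.27878740429878235), (0.06457731127738953, 0.06336068361997604), 7.424375534057617) 0.0904
 trig 24 [ 0.3844 -0.2938  0.1554] [ 0.3805 -0.3023  0.1118] [ 0.391  -0.2862  0.1751]
 grip 107 [ 0.4173 -0.2984  0.1701] ((0.41953372955322266, -0.3019586205482483), (0.03157277777791023, 0.027153635397553444), 73.41580200195312) 0.1989
 griptop 61 [ 0.4197 -0.302   0.1895]
 barrel 393 ((0.3935873508453369, -0.29549676179885864), (0.0571242980659008, 0.13923446834087372), 79.22881317138672)
```

View pics/crops.png

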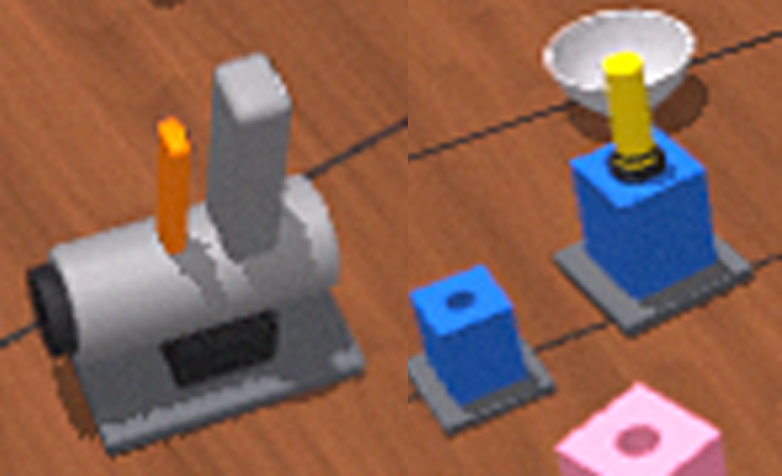

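Probe in the larger blue rest is confirmed, and the trigger is the thin orange bar on the robot side of the grip. Next I squeeze the trigger.

```bash
cat >> h.py <<'E'
from scipy.spatial.transform import Rotation as Ro
def quat(z,x):
    z=np.array(z,float)/np.linalg.norm(z); x=np.array(x,float); x-=z*(x@z); x/=np.linalg.norm(x)
    return Ro.from_matrix(np.c_[x,np.cross(z,x),z]).as_quat()
def st(s=""): print(s,"t",round(current_clock(),2),"p",np.round(current_position(),4),"F",np.round(current_force(),2),"gap",round(current_finger_gap(),4))
E
cat > s1.py <<'E'
from h import *
y=np.radians(-13.); X=np.array([np.cos(y),np.sin(y),0])
c=np.array([.4058,-.2995,0])+.0065*X
opts=[quat([0,0,-1],s*X) for s in (1,-1)]
js=[inverse_kinematics([*c[:2],.30],q) for q in opts]; print(js)
j0=np.array(current_joint_pos())
i=min((i for i in (0,1) if js[i] is not None),key=lambda i:abs(np.array(js[i])-j0).max()); q=opts[i]
# wrist rotation beforehand is harmless: everything is below TCP
move_ptp([*c[:2],.26],q); st("above")
servo_line([*c[:2],.137],q,rate=.12,contact_N=6); st("down")
move_gripper(.0); st("squeezed"); sleep(.4)
im=capture("side")["image"]; st("held")
cv2.imwrite("pics/sq.png",cv2.resize(im[240:350,240:340],None,fx=5,fy=5,interpolation=2))
E
python3 s1.py
```

```text
[array([-7.66169042e-01,  1.63064871e-01,  1.58806328e+00, -4.44089210e-16,
        1.39046450e+00, -5.39276239e-01]), array([-7.66169042e-01,  1.63064871e-01,  1.58806328e+00, -4.44089210e-16,
        1.39046450e+00,  2.60231641e+00])]
above t 4.44 p [ 0.4125 -0.3004  0.26  ] F [-0.2  -0.27 -0.06] gap 0.088
down t 5.62 p [ 0.4126 -0.3014  0.1376] F [-0.02 -0.42  1.22] gap 0.0874
squeezed t 6.4 p [ 0.4114 -0.3006  0.1368] F [-2.97  0.39  2.36] gap 0.0413
held t 6.85 p [ 0.4114 -0.3006  0.1368] F [-5.31  1.14  2.92] gap 0.0417
```

View pics/sq.png

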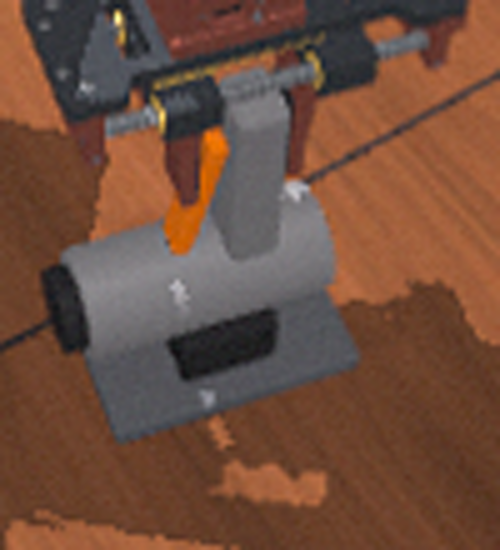

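The trigger is up against the grip. The gap of 41.5 mm fits the stop, because the pad tips bear a little below the grip point on the tilted trigger. Next I release it, check that it returned, and fetch the probe.

```bash
cat > s2.py <<'E'
from h import *
move_gripper(.088); st("open")
p=np.array(current_position()); servo_line([p[0],p[1],.26],rate=.2)
P=np.array([.444,.2795]); r=np.r_[P/np.linalg.norm(P),0]
j0=np.array(current_joint_pos())
qs=[quat([0,0,-1],s*r) for s in (1,-1)]
q=min(qs,key=lambda q:abs(inverse_kinematics([*P,.27],q)-j0).max())
move_ptp([*P,.27],q)
c=capture("side"); hsv=cv2.cvtColor(c["image"],cv2.COLOR_BGR2HSV); A,U=pts(c); H=hsv[U[:,1],U[:,0]].astype(int)
T=A[((A>[.3,-.37,.10])&(A<[.5,-.2,.21])).all(1)&(abs(H[:,0]-12)<10)&(H[:,1]>120)]
print("trig now",len(T),T.mean(0).round(4),T.max(0).round(4)," before .3828 -.2977 .1411")
servo_line([*P,.114],q,rate=.12,contact_N=5); st("down")
move_gripper(0.); st("gripped")
servo_line([*P,.125],q,rate=.05); st("lift a bit")
servo_line([*P,.29],q,rate=.15); st("lifted")
c=capture("side"); cv2.imwrite("pics/lift.png",cv2.resize(c["image"][60:220,120:300],None,fx=4,fy=3.6,interpolation=2))
# candidate final poses
y=np.radians(8.9);a=np.radians(22);n=np.array([-np.sin(a)*np.cos(y),-np.sin(a)*np.sin(y),np.cos(a)])
for s in (1,-1): print(s,inverse_kinematics(np.array([.56,.0635,.1148])+n*.17,quat(-n,[s*np.cos(y),s*np.sin(y),0])),np.round(current_joint_pos(),2))
E
python3 s2.py
```

```text
open t 7.71 p [ 0.4123 -0.3011  0.137 ] F [ 0.1   0.5  -0.53] gap 0.0879Traceback (most recent call last):
  File "s2.py", line 7, in <module>
    q=min(qs,key=lambda q:abs(inverse_kinematics([*P,.27],q)-j0).max())
  File "s2.py", line 7, in <lambda>
    q=min(qs,key=lambda q:abs(inverse_kinematics([*P,.27],q)-j0).max())
                              ~~~~~~~~~~~~~~~~~~~~~~~~~~~~~~^~~
TypeError: unsupported operand type(s) for -: 'NoneType' and 'float'
```

```bash
python3 - <<'E'
s=open("s2.py").read()
s=s.replace('move_gripper(.088); st("open")\np=np.array(current_position()); servo_line([p[0],p[1],.26],rate=.2)\n','st("start")\n')
s=s.replace("q=min(qs,","q=min((q for q in qs if inverse_kinematics([*P,.27],q) is not None),")
open("s2.py","w").write(s)
E
python3 s2.py
```

```text
start t 8.47 p [ 0.4118 -0.3006  0.2591] F [-1.01  0.26 -0.64] gap 0.088
trig now 114 [ 0.3827 -0.2978  0.1402] [ 0.3892 -0.2867  0.171 ]  before .3828 -.2977 .1411
down t 12.07 p [0.4446 0.2797 0.1146] F [-0.7  -0.47 -0.03] gap 0.088
gripped t 13.04 p [0.4441 0.2796 0.114 ] F [1.   0.61 0.01] gap 0.0255
lift a bit t 13.41 p [0.4443 0.2796 0.1255] F [ 0.49 -0.26 -1.07] gap 0.0252
lifted t 14.66 p [0.4434 0.2792 0.289 ] F [-0.23  0.11 -1.89] gap 0.0254
1 [-0.10563053 -0.0329252   1.94613209  0.1278544   0.8602834  -0.3263783 ] [ 0.43  0.19  1.58 -0.    1.37 -0.13]
-1 [-0.10563053 -0.0329252   1.94613209  0.1278544   0.8602834   2.81521436] [ 0.43  0.19  1.58 -0.    1.37 -0.13]
```

View pics/lift.png

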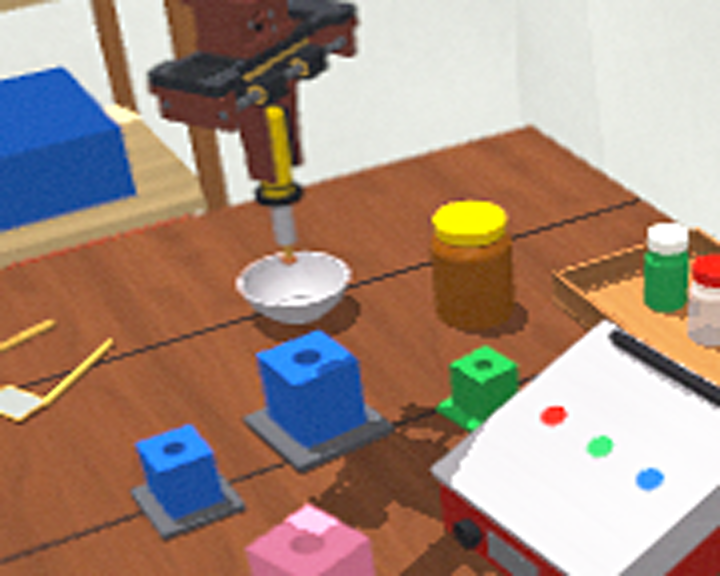

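The probe is held and out of the rest, the rest and the other things haven't moved, and the trigger is back. Next I go to a stand-off above the dot and measure the tip there.

```bash
cat >> h.py <<'E'
y=np.radians(8.9);a=np.radians(22);n=np.array([-np.sin(a)*np.cos(y),-np.sin(a)*np.sin(y),np.cos(a)])
dot=np.array([.56,.0635,.1148]); qf=quat(-n,[np.cos(y),np.sin(y),0])
ex=np.array([np.cos(a)*np.cos(y),np.cos(a)*np.sin(y),np.sin(a)]); ey=np.cross(n,ex)
def probe(cam,show=None):
    c=capture(cam); A,U=pts(c); p=np.array(current_position()); R=Ro.from_quat(current_orientation()).as_matrix()
    L=(A-p)@R
    out=[]
    for lo,hi,rad in ((.033,.064,.008),(.067,.089,.007)):   # sleeve, tip in tool z
        S=L[(L[:,2]>lo)&(L[:,2]<hi)&(np.hypot(L[:,0],L[:,1])<.03)]
        if len(S)<8: out.append((len(S),)); continue
        f=least_squares(lambda v:np.hypot(S[:,0]-v[0],S[:,1]-v[1])-rad,[0,0],loss="soft_l1",f_scale=.002)
        out.append((len(S),f.x.round(4)))
    N=L[(np.hypot(L[:,0],L[:,1])<.016)&(L[:,2]>.03)&(L[:,2]<.115)]
    print(cam,"sleeve/tip offset in tool xy:",out,"end z",np.percentile(N[:,2],[90,97]).round(4) if len(N) else "")
    if show: 
        uv=U[(np.abs(A-dot)<.1).all(1)]; u,v=uv.mean(0).astype(int)
        cv2.imwrite(show,cv2.resize(c["image"][v-70:v+40,u-60:u+60],None,fx=5,fy=5,interpolation=2))
from scipy.optimize import least_squares
E
python3 - <<'E'
from h import *
move_ptp(dot+n*.15,qf); sleep(.3); st("standoff")
print(Ro.from_quat(current_orientation()).as_matrix()[:,2]+n)
probe("side","pics/so.png"); probe("top")
for cam in ("side","top"):
    c=capture(cam)
    for q in ("tip_face","probe_mid"):
        print(cam,q,[(round(s["conf"],2),np.round(s["xy"],1)) for s in spot_in(cam,q)][:3])
    # expected pixels of nominal tip
    for X in (dot+n*.06,dot):
        print(" proj",cv2.projectPoints(X[None],cv2.Rodrigues(c["R"])[0],c["t"],c["intrinsics"],np.array([c["k1"],0,0,0.]))[0].ravel().round(1))
E
```

```text
standoff t 15.94 p [0.5049 0.0557 0.254 ] F [ 0.31  0.59 -1.7 ] gap 0.026
[-6.76147321e-05  7.53888401e-04  2.04433136e-05]
side sleeve/tip offset in tool xy: [(33, array([-0.0009, -0.0024])), (17, array([-0.0001, -0.0039]))] end z [0.0868 0.0891]
top sleeve/tip offset in tool xy: [(0,), (0,)] end z 
side tip_face []
side probe_mid [(0.68, array([242.1, 145. ]))]
 proj [252.3 163.9]
 proj [258.1 175.1]
top tip_face []
top probe_mid []
 proj [237.8 184.8]
 proj [237.8 182. ]
```

View pics/so.png

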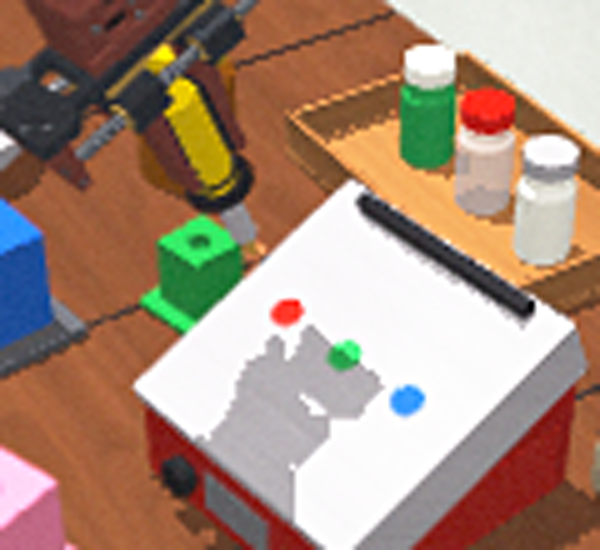

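The probe is above the lid with its tip about 3 mm to +y of the tool axis. I correct for that, move in to about 10 mm and re-check against the white lid.

```bash
cat > s4.py <<'E'
from h import *
T=dot-.003*ey
servo_line(T+n*.101,qf,rate=.06); sleep(.4); st("near")
probe("side","pics/near.png")
c=capture("side"); hsv=cv2.cvtColor(c["image"],cv2.COLOR_BGR2HSV).astype(int)
pr=lambda X:cv2.projectPoints(np.array(X)[None],cv2.Rodrigues(c["R"])[0],c["t"],c["intrinsics"],np.array([c["k1"],0,0,0.]))[0].ravel().round(1)
print("dot",pr(dot),"tip nominal",pr(dot+n*.011),"tip base",pr(dot+n*.030), "1cm ex",pr(dot+.01*ex)-pr(dot),"ey",pr(dot+.01*ey)-pr(dot))
A,U=pts(c)
for cam in ("side","top"):
    if cam=="top": c=capture("top"); hsv=cv2.cvtColor(c["image"],cv2.COLOR_BGR2HSV).astype(int); A,U=pts(c)
    H=hsv[U[:,1],U[:,0]]; L=(A-dot)@np.c_[ex,ey,n]
    k=(np.abs(L[:,:2])<.03).all(1)&(L[:,2]<.035)
    red=k&(abs(L[:,2])<.006)&((H[:,0]<6)|(H[:,0]>172))&(H[:,1]>110); cop=k&(L[:,2]>.008)
    print(cam,"red",red.sum(),L[red].mean(0).round(4) if red.any() else "","tip pts",cop.sum(),L[cop].mean(0).round(4),L[cop].min(0).round(4),L[cop].max(0).round(4))
    if cam=="side": np.save("Lside.npy",np.c_[L[cop],U[cop],H[cop]]); 
E
python3 s4.py
```

```text
near t 17.71 p [0.5231 0.0547 0.2087] F [-0.94 -0.53 -1.49] gap 0.0258
side sleeve/tip offset in tool xy: [(32, array([-0.001 , -0.0021])), (16, array([ 0.0003, -0.0039]))] end z [0.1027 0.1036]
dot [258.1 175.1] tip nominal [257.1 173.1] tip base [255.3 169.6] 1cm ex [ 2.3 -2.1] ey [-2.  -1.5]
side red 19 [-0.0013 -0.0014 -0.0002] tip pts 17 [-0.0022 -0.0042  0.0185] [-0.0078 -0.008   0.012 ] [0.0034 0.0042 0.032 ]s4.py:14: RuntimeWarning: Mean of empty slice.
  print(cam,"red",red.sum(),L[red].mean(0).round(4) if red.any() else "","tip pts",cop.sum(),L[cop].mean(0).round(4),L[cop].min(0).round(4),L[cop].max(0).round(4))
  ret = um.true_divide(
Traceback (most recent call last):
  File "s4.py", line 14, in <module>
    print(cam,"red",red.sum(),L[red].mean(0).round(4) if red.any() else "","tip pts",cop.sum(),L[cop].mean(0).round(4),L[cop].min(0).round(4),L[cop].max(0).round(4))
                                                                                                                       ~~~~~~~~~~^^^
ValueError: zero-size array to reduction operation minimum which has no identity
```

View pics/near.png

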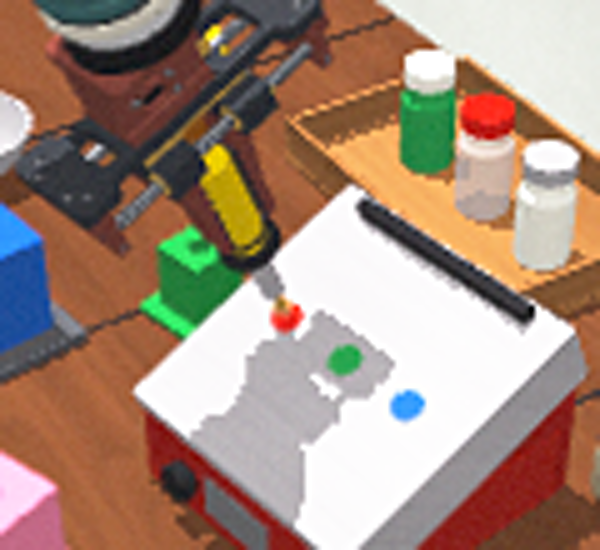

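```bash
python3 - <<'E'
from h import *
p=np.array(current_position()); R=Ro.from_quat(current_orientation()).as_matrix()
Ls=[];Hs=[]
for _ in range(6):
    c=capture("side"); A,U=pts(c); hsv=cv2.cvtColor(c["image"],cv2.COLOR_BGR2HSV); Ls.append((A-p)@R); Hs.append(hsv[U[:,1],U[:,0]].astype(int))
L=np.vstack(Ls);H=np.vstack(Hs)
near=np.hypot(L[:,0],L[:,1])<.022
ye=near&(abs(H[:,0]-27)<8)&(H[:,1]>120)&(L[:,2]>-.06)&(L[:,2]<.016)
for nm,k,rad in (("yellow all",ye,.013),("yellow low",ye&(L[:,2]>-.02),.013),("yellow hi",ye&(L[:,2]<-.02),.013),("collar",near&(L[:,2]>.019)&(L[:,2]<.023),.02),
   ("sleeve",near&(L[:,2]>.03)&(L[:,2]<.067),.008),("tip",near&(L[:,2]>.069)&(L[:,2]<.088),.0035),("tip7",near&(L[:,2]>.069)&(L[:,2]<.088),.007)):
    S=L[k]
    if len(S)<12: print(nm,len(S)); continue
    f=least_squares(lambda v:np.hypot(S[:,0]-v[0],S[:,1]-v[1])-rad,[0,0],loss="soft_l1",f_scale=.002)
    print(nm,len(S),"z",S[:,2].mean().round(4),f.x.round(4),"rms",np.std(f.fun).round(4), "S mean",S.mean(0).round(4))
S=L[ye]  # tilted axis, using handle+sleeve
k2=near&(L[:,2]>.032)&(L[:,2]<.065); S=np.vstack([L[ye],L[k2]]); rr=np.r_[np.full(ye.sum(),.013),np.full(k2.sum(),.008)]
f=least_squares(lambda v:np.hypot(S[:,0]-v[0]-v[2]*S[:,2],S[:,1]-v[1]-v[3]*S[:,2])-rr,[0,0,0,0],loss="soft_l1",f_scale=.002)
print("axis x0,y0",f.x[:2].round(4),"slopes deg",np.degrees(f.x[2:]).round(2),"tip xy at .09",(f.x[:2]+.09*f.x[2:]).round(4))
E
```

```text
yellow all 942 z -0.0262 [-0.0014 -0.0026] rms 0.0023 S mean [-0.0008  0.0073 -0.0262]
yellow low 382 z -0.0028 [-0.0008 -0.0023] rms 0.0012 S mean [-0.0019  0.0082 -0.0028]
yellow hi 560 z -0.0422 [-0.0019 -0.0027] rms 0.0027 S mean [-0.0001  0.0067 -0.0422]
collar 127 z 0.0203 [-0.0005 -0.0043] rms 0.0032 S mean [-0.0039  0.0077  0.0203]
sleeve 202 z 0.0526 [-0.001 -0.002] rms 0.0011 S mean [-0.0031  0.0038  0.0526]
tip 71 z 0.0831 [-0.0018 -0.0006] rms 0.0017 S mean [-0.0023  0.0004  0.0831]
tip7 71 z 0.0831 [-0.0005 -0.005 ] rms 0.0018 S mean [-0.0023  0.0004  0.0831]
axis x0,y0 [-0.0012 -0.0023] slopes deg [0.89 0.6 ] tip xy at .09 [ 0.0002 -0.0014]
```

The probe axis is within 1° of square and its offset is about 2 mm, already mostly corrected. Next I press in steps and read the averaged force along the lid normal.

```bash
cat > s5.py <<'E'
from h import *
T=dot-.0018*ey+.0005*ex
def Fn(N=12):
    v=[]
    for _ in range(N): v.append(np.array(current_force())); sleep(.04)
    v=np.array(v); return v.mean(0),(v@n).std()
def h(): return (np.array(current_position())-dot)@n
servo_line(T+n*.098,qf,rate=.05); sleep(.3); b,s=Fn(25); print("base",b.round(2),"noise",s.round(2),h().round(4))
for d in (.088,.085,.0825):
    servo_line(T+n*d,qf,rate=.02); sleep(.3); f,_=Fn(20); x=(f-b)@n
    print("cmd",d,"h",h().round(4),"Fn",x.round(2),"lateral",((f-b)@ex).round(2),((f-b)@ey).round(2),"est depth mm",((x-.5)/.25).round(1),"t",round(current_clock(),2))
    if x>2.6: break
np.save("base.npy",b)
E
python3 s5.py
```

```text
base [-0.07 -0.06 -1.71] noise 0.49 0.098
cmd 0.088 h 0.088 Fn 0.92 lateral 0.38 0.02 est depth mm 1.7 t 21.53
cmd 0.085 h 0.085 Fn 1.71 lateral 0.22 -0.08 est depth mm 4.9 t 22.97
cmd 0.0825 h 0.0825 Fn 2.35 lateral 0.33 0.08 est depth mm 7.4 t 24.38
```

The depths and forces fit the spring exactly: contact at 89.9 mm and now about 7.4 mm in. One last look before I hand in.

```bash
python3 - <<'E'
from h import *
c=capture("side"); cv2.imwrite("pics/fin.png",np.hstack([cv2.resize(c["image"][140:200,230:290],(420,420),interpolation=2),cv2.resize(c["image"],(380,420))]))
A,U=pts(c); hsv=cv2.cvtColor(c["image"],cv2.COLOR_BGR2HSV); H=hsv[U[:,1],U[:,0]].astype(int); L=(A-dot)@np.c_[ex,ey,n]
k=(np.abs(L[:,:2])<.03).all(1)&(L[:,2]<.013)&(L[:,2]>.003); print(k.sum(),L[k].mean(0).round(4)); st()
E
```

```text
20 [-0.0003 -0.0017  0.0041]
 t 24.43 p [0.5302 0.057  0.1915] F [-0.2  -0.28  0.62] gap 0.0255
```

View pics/fin.png

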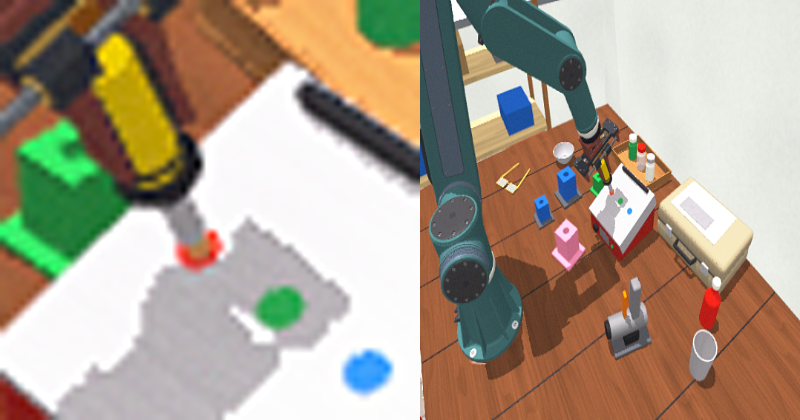

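The copper tip stands inside the red dot at about (200,248) in the left crop, with red showing on both sides and in front. Nothing else has moved. I'm handing in.

```bash
python3 -c "
from bench import *
close_job(); print(current_clock())"
```

```text
the job is handed in; nothing more can be done
the job is handed in; nothing more can be done
```

The job is handed in at about 24.5 s of the 51 s allowed, with the probe still held on the red dot.

- **Trigger:** I squeezed it to its stop for about 0.5 s and let it go. The gap read 41.5 mm, not the 39 mm stated. That fits the pad tips bearing below the grip point, and the picture showed the trigger against the grip. A later picture showed it back within 1 mm of where it started.
- **Probe:** I lifted it out of the larger blue rest. Its axis measured within 1° of the tool axis, which was set square to the lid (22° slope as given; the depth images fitted 21.4–21.7°).
- **Pressing:** Contact came at the expected height, and the force rose in three steps (0.9, 1.7, 2.35 N) in line with the spring. That puts the tip about 7.4 mm of its 15 mm in.
- **Position on the dot:** The last picture shows the tip inside the red dot, off centre by about 2 mm at most. The tip measurements taken before pressing differed by a few mm, and I moved to a compromise between them. The networks did not find the tip.
- **Other things:** In the last picture nothing else appears to have moved.

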